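Clear the game board with the table scraper

ROBOT

A 6-joint arm with a two-finger parallel gripper is mounted at the origin on the work surface. World frame = base frame: x ahead of the robot, y to its left, z up, the work surface at z = 0. Lengths are in m, angles in degrees, forces in N, time in s.
With the tool pointing down it reaches from about 0.4 to 0.825 m from the base axis. Payload 7 kg.
Tool frame: the origin (TCP) lies at the centre of the arm's flange, where the gripper is bolted on; the fingertips stand 178 mm ahead of it and the grasp point (between the pads) lies 159 mm ahead of it (tip_reach is the distance from the TCP to the fingertips, in m); z points along the fingers, y is the line along which they close (so a half turn about z gives the same grasp; the last joint's range is limited). The gripper opens to 88 mm and grips with 3 to 60 N. Pads are 19 mm wide; open, the fingers measure 130 mm over their backs; the gripper's body (78 mm by 193 mm) begins 47 mm behind the grasp point.
Start: joints at [-59.525, 20.546, 0.682, 0, -70.136, -16.507], TCP at [0.163, -0.655, 0.405] pointing down, gripper open.
Joint ranges: [-176.03, 176.03], [-82.01, 121.73], [-58.28, 71.71], [-173.87, 95.51], [-174.79, -0.11], [-173.66, 173.66]. Speed limits (degrees/s): [136.94, 136.94, 172.46, 180, 180, 180].

INTERFACE

Orientations are given as [roll, pitch, yaw] about the fixed x, y, z axes, in that order (R = Rz(yaw) Ry(pitch) Rx(roll)).
In Python, from plant import * gives the robot as it stands.
- The arm moves only by the shell command python3 -m handwheel 'ROWS'. ROWS is JSON, a list of rows, each a list of 7 numbers: the opening, from -1 (shut) to 1 (fully open), then the shift along the tool's x, y, z as a fraction of full scale, then the turn, a rotation vector about the tool's x, y, z as a fraction of full scale. A call has 1 to 5 rows; each row shifts and turns the commanded pose from where the row before left it, along the tool's axes as they then stand; what a row does not reach is not made up. Full scale, the value 1, is 0.025 m for a shift and 6 degrees for a turn. A row lasts 1/8 s, in which the tool goes at most 62.5 mm and 10.7 degrees, less where a joint would pass 70% of its speed; a pose out of reach is approached as far as the arm can. A call with a number of a shift or a turn outside -1 to 1 is refused whole. A call with a gripper value outside its range is refused whole. The fingers move at their own pace and stop on an object; the grip force is fixed at half the most. Time passes only in rows, so rows that do not move let the fingers close. It gives the time, the measured TCP pose, the force, the opening and the grip force at its end, in the units of the state.
- get_obs(): the state, without advancing time (a new reading comes with each control period).
- snapshot(name): name is "scene" or "top"; returns a dict with "color" (480x640x3 uint8, red, green, blue), "fx", "fy", "cx", "cy" (pixels), "R" (3x3) and "t" (3): a world point X has camera coordinates R X + t. Camera axes: x right, y down, z forward; pixel columns grow to the right and rows downward; lengths in m; the calibration is good to about 2 mm. A picture is of the moment at which its call begins. There is no depth.
- close_job(): hands the job in; it is judged then, once.
The state is a dict: "clock": time; "joint_pos": joint angles; "qvel": joint speeds; "tau": joint torques, N m; "tool_pos": TCP position; "orientation": TCP orientation; "force": force on the tool from outside, world axes, zero at the start; "moment": the same for the moment, N m; "opening": finger opening in m; "gripper_force": force on a finger pad.
Only numpy, scipy, OpenCV 4.12 (cv2) and the standard library are available. Lean on these libraries where they do the work, as an engineer would, in place of code of your own. Each camera call takes 0.05 s, during which the arm holds its last target. There are 200 camera calls.

TASK

Take the wooden scraper by its handle and wipe all five counters off the game board: push them along under the riser and off the board's end there, into the upturned box lid beyond. Then stand the scraper back on its cork mat and let go. Do not touch the counters with the fingers, do not bump the riser with the hand, and leave the other things where they are.

Things in the scene. Friction and masses are not known exactly. Their poses are not given: they have to be found in the camera images.
- board: the game board: a fixed flat block 250 mm (x) by 210 mm (y), white playing surface 65 mm above the table. Origin: centre of its underside, on the table; +x points along it to the riser end, roughly to the robot's left. Black rims along the two long sides (y = +-95 to +-105 mm) stand 8 mm above the surface; both ends (x = +-125 mm) are open, without rims. A riser stands over the +x end
- riser_edge (a point): middle of the front lower edge of the white desk riser fixed astride the board; at x = 43, y = 0, z = 180 mm in the board's frame and axes (115 mm above the playing surface). Its 12 mm shelf runs from here 90 mm towards the board's +x and carries a blue game box 45 mm high, flush with the front (top 237 mm above the table). Side panels stand outside the board at y = +-121 to +-135 mm
- board_end_edge (a point): middle of the board's open edge at the riser end (x = +125 mm), on the playing surface, 65 mm above the table; axes as the board's
- box_lid: upturned black game-box lid with a pale floor, used as a catch tray, open on top: 124 mm (x) by 204 mm (y), 18 mm high, walls and floor 4 mm; fixed on the table, close against the board's riser end (1 mm gap). Origin: centre of its underside; axes parallel to the board's
- scraper: loose wooden hand scraper, 0.16 to 0.29 kg, standing on the cork mat. Foot: 60 mm (x) by 150 mm (y, wiping width) by 28 mm high. Origin: centre of the foot's underside; +x is the wiping direction (upright front face at x = +30 mm), z up. A straight handle, 24 by 30 mm (30 along y), starts in the foot at x = 5, z = 14 mm and leans back towards -x, 40 degrees from vertical, 130 mm long
- scraper_grip (a point): point on the handle's centre line 100 mm along it from its start, at x = -59.3, y = 0, z = 90.6 mm in the scraper's frame (30 mm before the handle's end); axes as the scraper's. The two flat sides to grip here are 30 mm apart along y
- mat: cork mat 110 mm (x) by 180 mm (y), 4 mm thick, fixed on the table to the right of the board as the robot sees it; the scraper stands near its middle at the start. Origin: centre of its underside, on the table; z up
- counter0: one of five equal loose wooden counters lying flat on the board, a disc 44 mm across and 11 mm thick, 20 g. Origin: centre of its underside
- counter1: one of five equal loose wooden counters lying flat on the board, a disc 44 mm across and 11 mm thick, 20 g. Origin: centre of its underside
- counter2: one of five equal loose wooden counters lying flat on the board, a disc 44 mm across and 11 mm thick, 20 g. Origin: centre of its underside
- counter3: one of five equal loose wooden counters lying flat on the board, a disc 44 mm across and 11 mm thick, 20 g. Origin: centre of its underside
- counter4: one of five equal loose wooden counters lying flat on the board, a disc 44 mm across and 11 mm thick, 20 g. Origin: centre of its underside
- mug: bystander, loose, leave alone: white mug 80 mm across, 95 mm high. Origin: centre of its underside
- timer: bystander, loose, leave alone: clear sand timer 52 mm across, 100 mm high. Origin: centre of its underside
- deck: bystander, loose, leave alone: grey card box 90 x 65 x 30 mm lying on the rule booklet. Origin: centre of its underside
- die: bystander, loose, leave alone: white 30 mm die on the rule booklet. Origin: centre of its underside
- tin: bystander, loose, leave alone: aluminium can 68 mm across, 70 mm high. Origin: centre of its underside
- pawn: bystander, loose, leave alone: dark wooden pawn 40 mm across, 75 mm high. Origin: centre of its underside
There are look-alikes about, which are no part of the job. Several things look just like the mat: the one meant starts farthest to the robot's right.

How it is judged (in metres and radians):
On the way, in this order (a step that is already met when the one before it is completed fails the run):
1. the scraper stands on or just above the board's playing surface (z of scraper in the frame of board between 0.06 and 0.075 m and x of scraper in the frame of board between -0.16 and 0.13 m and y of scraper in the frame of board between -0.1 and 0.1 m), for 0.1 s.
2. all five counters are in the box lid (x of counter0 in the frame of box_lid between -0.062 and 0.062 m and y of counter0 in the frame of box_lid between -0.102 and 0.102 m and z of each of counter0, counter1, counter2, counter3, counter4 in the frame of box_lid below 0.06 m and x of counter1 in the frame of box_lid between -0.062 and 0.062 m and y of counter1 in the frame of box_lid between -0.102 and 0.102 m and x of counter2 in the frame of box_lid between -0.062 and 0.062 m and y of counter2 in the frame of box_lid between -0.102 and 0.102 m and x of counter3 in the frame of box_lid between -0.062 and 0.062 m and y of counter3 in the frame of box_lid between -0.102 and 0.102 m and x of counter4 in the frame of box_lid between -0.062 and 0.062 m and y of counter4 in the frame of box_lid between -0.102 and 0.102 m), for 0.2 s.
At the end, for the whole second after the job is handed in: All five counters lie inside the upturned box lid, and the scraper stands upright (within 3 degrees) and still on the cork mat, its origin within 40 mm of the mat's middle, released (all of step 2 and horizontal distance between scraper and mat below 0.04 m and z of scraper in the frame of mat below 0.008 m and angle between scraper's own z axis and vertical below 0.06 rad and linear speed of scraper below 0.02 m/s); the robot touches nothing.
It fails at once if the fingers touch a counter (over 1 N) (contact force between the fingers and counter0 above 1 N or contact force between the fingers and counter1 above 1 N or contact force between the fingers and counter2 above 1 N or contact force between the fingers and counter3 above 1 N or contact force between the fingers and counter4 above 1 N).
It fails at once if the arm or hand strikes the board or its riser (over 10 N) (contact force between any of the arm, the fingers and board above 10 N).
It fails at once if a bystander is moved more than 30 mm (distance of any of mug, timer, deck, die, tin, pawn from where it was at the start of the episode above 0.03 m).
It also fails if it takes over 48 s, if anything falls off the work surface, if the arm or the gripper's body presses on something with over 40 N, if the wrist force passes 120 N, or if a joint passes its speed limit or range.

## Working session

There is one attempt and no reset: what is moved stays moved. The work goes in short steps, Python scripts to look and compute and a shell command to move; the robot and the scene stay as the last step left them, time stands still between calls to the robot, and variables do not carry over. Pictures are saved under pics/ and viewed, at most 10 in all, crops included, and the job is handed in when it is done.

```bash
ls; mkdir -p pics; python3 - <<'E'
from plant import *
import cv2
for n in("scene","top"):
    s=snapshot(n); cv2.imwrite(f"pics/{n}0.png",s["color"][:,:,::-1]); print(n,s["fx"],s["fy"],s["cx"],s["cy"],s["R"],s["t"])
print(get_obs())
E
```

```text
pics
scene 468.1273218159632 468.1273218159632 316.46447383871833 245.12978900401728 [[-0.1907823   0.98162936 -0.00243164]
 [ 0.82621787  0.15923906 -0.54037668]
 [-0.5300624  -0.10510337 -0.84141971]] [ 0.07946391 -0.32553496  1.3633356 ]
top 437.55059771348834 437.55059771348834 322.19058251334707 242.1381868487724 [[ 0.02081493 -0.99970125  0.01281204]
 [-0.98035895 -0.02292264 -0.19588486]
 [ 0.19612002 -0.00848307 -0.9805432 ]] [-0.02279637  0.47805692  1.21423925]
{'clock': 0.1, 'joint_pos': array([-5.95236511e+01,  2.05884745e+01,  6.35883994e-01, -1.84728341e-02,
       -7.01362304e+01, -1.65059961e+01]), 'qvel': array([-0.03199343, -0.11384637,  0.11419344,  0.06676788, -0.11019316,
       -0.04553657]), 'tau': array([-1.53682882e-03, -5.84163272e+01,  2.93750292e+01,  7.01561943e+00,
        1.01569746e-02, -5.12647239e-05]), 'tool_pos': array([ 0.16289684, -0.65485313,  0.4037771 ]), 'orientation': array([ 1.79909905e+02, -8.58722370e-03, -1.66035931e+02]), 'force': array([-0.23191817,  0.78928371, -0.0851919 ]), 'moment': array([ 0.01673921, -0.01972668, -0.02314255]), 'gripper_force': 0.0, 'opening': 0.08723659028285252}
```

View pics/scene0.png

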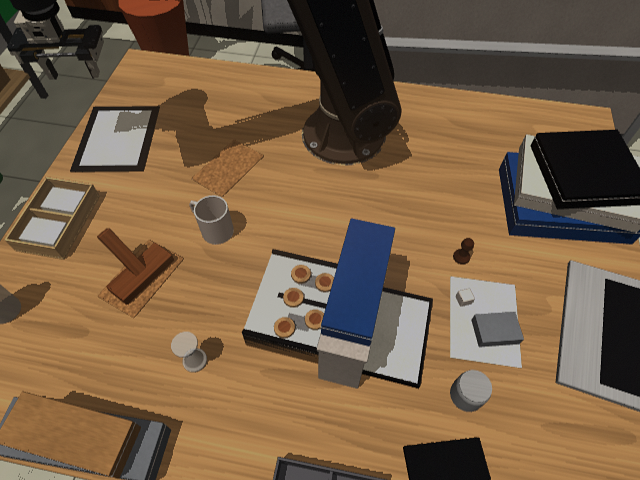

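View pics/top0.png

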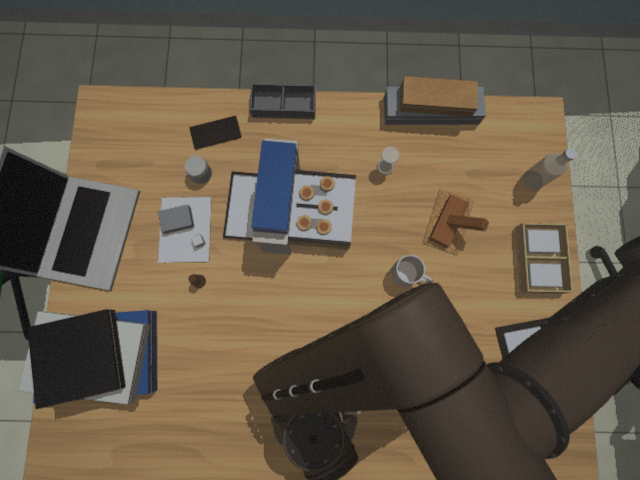

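The scene view shows three mat look-alikes: the cork mat under the scraper at (140,278), a bare cork piece at (228,168) and a cork-coloured book or board at (65,430). The one under the scraper fits, since the scraper starts on it. I'll confirm that and the board in enlarged crops.

```bash
python3 - <<'E'
import cv2,numpy as np
s=cv2.imread("pics/scene0.png");t=cv2.imread("pics/top0.png")
a=cv2.resize(s[215:395,90:240],None,fx=3,fy=3,interpolation=cv2.INTER_CUBIC)
b=cv2.resize(s[215:395,240:440],None,fx=3,fy=3,interpolation=cv2.INTER_CUBIC)
cv2.imwrite("pics/c1.png",b)
cv2.imwrite("pics/c1.png",cv2.resize(s[215:395,90:350],None,fx=3,fy=3,interpolation=cv2.INTER_CUBIC))
cv2.imwrite("pics/c2.png",cv2.resize(t[130:270,220:500],None,fx=2.85,fy=2.85,interpolation=cv2.INTER_CUBIC))
E
```

```text
(no output)
```

View pics/c1.png

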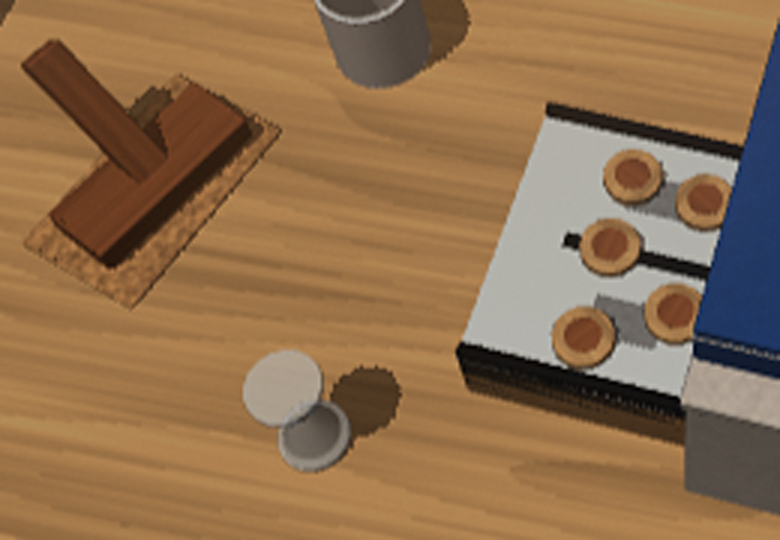

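View pics/c2.png

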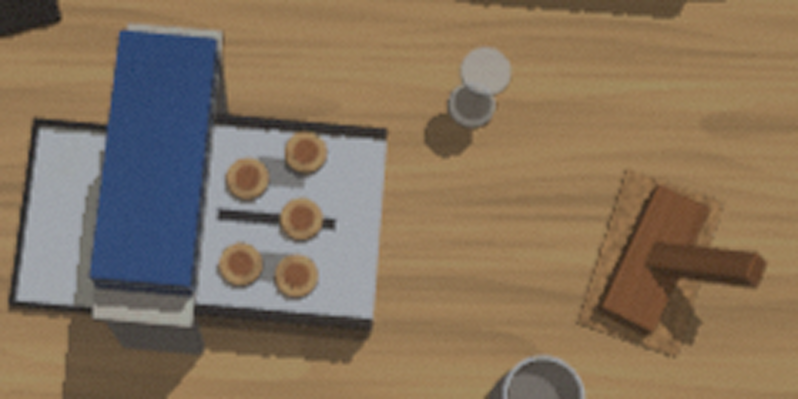

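Confirmed: the scraper stands on the cork mat (crop 1, mat corners about (25,240), (180,75), (280,130), (130,305)). The board's open end faces it, and the centre stripe is paint. Next I measure.

```bash
cat > h.py <<'E'
import numpy as np,cv2
K={"scene":(468.1273,316.4645,245.1298,[[-0.1907823,0.98162936,-0.00243164],[0.82621787,0.15923906,-0.54037668],[-0.5300624,-0.10510337,-0.84141971]],[0.07946391,-0.32553496,1.3633356]),
"top":(437.5506,322.1906,242.1382,[[0.02081493,-0.99970125,0.01281204],[-0.98035895,-0.02292264,-0.19588486],[0.19612002,-0.00848307,-0.9805432]],[-0.02279637,0.47805692,1.21423925])}
def ray(n,uv,z):
    f,cx,cy,R,t=K[n];R=np.array(R);t=np.array(t)
    c=-R.T@t;d=R.T@np.array([(uv[0]-cx)/f,(uv[1]-cy)/f,1])
    return c+d*(z-c[2])/d[2]
def proj(n,X):
    f,cx,cy,R,t=K[n];p=np.array(R)@X+t
    return p[:2]/p[2]*f+[cx,cy]
S=lambda u,v:(u/3+90-.33,v/3+215-.33)
T=lambda u,v:(u/2.85+220-.33,v/2.85+130-.33)
E
python3 - <<'E'
from h import *
np.set_printoptions(precision=4,suppress=True)
def show(name,n,f,pts,z):
    P=np.array([ray(n,f(*p),z)[:2] for p in pts]);print(name,n,P.tolist() and np.round(P,4).tolist(),"len",np.round(np.linalg.norm(np.roll(P,-1,0)-P,axis=1),4))
show("foot","top",T,[(657,185),(711,207),(653,335),(602,308)],.032)
show("foot","scene",S,[(50,213),(103,257),(250,124),(190,80)],.032)
show("mat","top",T,[(626,170),(722,200),(676,357),(577,324)],.004)
show("mat","scene",S,[(24,241),(130,307),(281,129),(180,74)],.004)
show("hend","top",T,[(757,268)],.118);show("hend","scene",S,[(45,54)],.118)
show("boardend rim","top",T,[(387,130),(371,330)],.073)
show("boardend rim","scene",S,[(460,346),(548,104)],.073)
for n in("scene","top"):
    im=cv2.imread(f"pics/{n}0.png");h=cv2.cvtColor(im,cv2.COLOR_BGR2HSV)
    m=cv2.inRange(h,(105,120,60),(125,255,255))
    cs=[c for c in cv2.findContours(m,0,2)[0] if cv2.contourArea(c)>800]
    for c in cs:
        r=cv2.minAreaRect(c);a=cv2.approxPolyDP(c,6,True)[:,0];print(n,"blue",r[0],a.tolist());show("blue",n,lambda u,v:(u,v),a,.237)
    # counters: saturated pixels inside board area
    x0,y0,x1,y1=(258,262,330,345) if n=="scene" else (296,172,340,240)
    m=np.zeros(h.shape[:2],np.uint8);m[y0:y1,x0:x1]=cv2.inRange(h,(3,90,50),(25,255,255))[y0:y1,x0:x1]
    k,_,st,ce=cv2.connectedComponentsWithStats(m)
    for i in range(1,k):
        if st[i,4]>40:print(n,"ctr",ce[i],st[i],ray(n,ce[i],.076)[:2])
E
```

```text
foot top [[0.6358, -0.3928], [0.6131, -0.4487], [0.4751, -0.3828], [0.5021, -0.3311]] len [0.0603 0.153  0.0584 0.1472]
foot scene [[0.6119, -0.4462], [0.6388, -0.3919], [0.5087, -0.3257], [0.4786, -0.3875]] len [0.0606 0.146  0.0687 0.1457]
mat top [[0.6608, -0.3686], [0.6297, -0.4709], [0.4576, -0.4146], [0.4904, -0.3116]] len [0.1069 0.1811 0.108  0.1797]
mat scene [[0.6266, -0.4722], [0.6627, -0.3704], [0.4936, -0.3127], [0.4588, -0.4129]] len [0.108  0.1787 0.106  0.1779]
hend top [[0.5266, -0.4599]] len [0.]
hend scene [[0.5255, -0.4548]] len [0.]
boardend rim top [[0.6743, -0.1049], [0.4656, -0.0902]] len [0.2093 0.2093]
boardend rim scene [[0.6716, -0.1032], [0.4709, -0.0912]] len [0.2011 0.2011]
scene blue (358.5224609375, 277.2359619140625) [[351, 219], [321, 325], [371, 337], [394, 228]]
blue scene [[0.4725, 0.0795], [0.6993, 0.0633], [0.7045, 0.1485], [0.478, 0.1633]] len [0.2273 0.0854 0.227  0.084 ]
scene ctr [261.     270.8571] [258 262  10  27 147] [ 0.5317 -0.1015]
scene ctr [300.4897 273.5616] [291 265  20  19 292] [ 0.5219 -0.0149]
scene ctr [322.7617 281.8681] [315 273  15  19 235] [0.5329 0.0367]
scene ctr [292.8462 296.9167] [283 288  21  19 312] [ 0.5804 -0.019 ]
scene ctr [313.7356 318.8949] [305 310  19  20 295] [0.6214 0.0343]
scene ctr [284.0549 326.9855] [274 317  21  21 346] [ 0.6504 -0.0218]
top blue (273.7474060058594, 185.14675903320312) [[263, 141], [252, 226], [286, 229], [294, 144]]
blue top [[0.7005, 0.1461], [0.4769, 0.1625], [0.4713, 0.0789], [0.6944, 0.0667]] len [0.2242 0.0838 0.2234 0.0796]
top ctr [326.5806 182.9548] [320 176  14  15 155] [ 0.6477 -0.0211]
top ctr [306.3701 192.3182] [300 186  14  14 154] [0.618  0.0366]
top ctr [325.1592 206.5414] [318 200  15  14 157] [ 0.5769 -0.0183]
top ctr [304.1056 222.4596] [297 216  15  14 161] [0.5285 0.0406]
top ctr [323.4312 226.45  ] [317 220  14  14 160] [ 0.5182 -0.0146]
```

```bash
cat >> h.py <<'E'
from scipy.spatial.transform import Rotation as Rn
from scipy.linalg import logm,expm
def pose(g,yaw,th,back=0):  # grasp point g, scraper yaw deg, tilt from vertical deg
    c,s=np.cos(np.radians(yaw)),np.sin(np.radians(yaw));ex=np.array([c,s,0]);ey=np.array([-s,c,0]);ez=np.array([0,0,1.])
    t=np.radians(th);z=ex*np.sin(t)-ez*np.cos(t)
    T=np.eye(4);T[:3,:3]=np.c_[np.cross(ey,z),ey,z];T[:3,3]=np.array(g)-z*(.159+back);return T
def cur(o):
    T=np.eye(4);T[:3,:3]=Rn.from_euler("xyz",o["orientation"],degrees=True).as_matrix();T[:3,3]=o["tool_pos"];return T
def plan(A,B,frac=.95):
    X=np.real(logm(np.linalg.inv(A)@B));N=1
    while 1:
        E=expm(X/N);r=np.r_[E[:3,3]/.025,Rn.from_matrix(E[:3,:3]).as_rotvec(degrees=True)/6]
        if abs(r).max()<=frac:break
        N+=1
    print(N,"rows of",np.round(r,3).tolist())
    print("  path",[np.round((A@expm(X*k/4))[:3,3],3).tolist() for k in range(1,5)])
def bw(x,y,z,b=(.580,.028),yaw=86.1):
    c,s=np.cos(np.radians(yaw)),np.sin(np.radians(yaw));return np.array([b[0]+c*x-s*y,b[1]+s*x+c*y,z])
E
python3 - <<'E'
from h import *;from plant import *
o=get_obs();A=cur(o);g=(.5328,-.4417,.0946)
B=pose(g,64.9,52,.1);plan(A,B);plan(B,pose(g,64.9,52))
print(ray("top",(410,270),.095),ray("top",(389,155),.1),ray("scene",(184,345),.1))
E
```

```text
10 rows of [-0.729, -0.687, 0.939, -0.383, -0.807, -0.789]
  path [[0.222, -0.679, 0.347], [0.294, -0.682, 0.3], [0.371, -0.664, 0.268], [0.446, -0.627, 0.254]]
5 rows of [-0.0, 0.0, 0.8, -0.0, 0.0, -0.0]
  path [[0.455, -0.609, 0.239], [0.463, -0.591, 0.223], [0.471, -0.573, 0.208], [0.48, -0.555, 0.192]]
[ 0.39659207 -0.25442681  0.095     ] [ 0.72840869 -0.19891277  0.1       ] [ 0.73349381 -0.20090134  0.1       ]
```

```bash
python3 -m handwheel '[[1,-0.73,-0.69,0.94,-0.38,-0.81,-0.79],[1,-0.73,-0.69,0.94,-0.38,-0.81,-0.79],[1,-0.73,-0.69,0.94,-0.38,-0.81,-0.79],[1,-0.73,-0.69,0.94,-0.38,-0.81,-0.79],[1,-0.73,-0.69,0.94,-0.38,-0.81,-0.79]]'; python3 -m handwheel '[[1,-0.73,-0.69,0.94,-0.38,-0.81,-0.79],[1,-0.73,-0.69,0.94,-0.38,-0.81,-0.79],[1,-0.73,-0.69,0.94,-0.38,-0.81,-0.79],[1,-0.73,-0.69,0.94,-0.38,-0.81,-0.79],[1,-0.73,-0.69,0.94,-0.38,-0.81,-0.79]]';python3 -m handwheel '[[1,0,0,0,0,0,0],[1,0,0,0,0,0,0]]'
python3 - <<'E'
from h import *;from plant import *
o=get_obs();A=cur(o);g=(.5328,-.4417,.0946);print(o["joint_pos"],o["tool_pos"])
plan(A,pose(g,64.9,52,.05));plan(A,pose(g,64.9,52))
s=snapshot("scene");cv2.imwrite("pics/s1.png",cv2.resize(s["color"][180:380,20:270,::-1],None,fx=3,fy=3))
E
```

```text
clock: 0.72
tool_pos: [0.2947, -0.6831, 0.2998]
orientation: [173.5, 26.1, -143.3]
force: [0.6, 0.2, -0.5]
opening: 0.088
gripper_force: 0.0
clock: 1.35
tool_pos: [0.448, -0.6268, 0.2541]
orientation: [-179.5, 52.2, -114.6]
force: [0.2, 0.3, -0.7]
opening: 0.0878
gripper_force: 0.0
clock: 1.6
tool_pos: [0.447, -0.6275, 0.2549]
orientation: [-179.6, 52.0, -114.9]
force: [0.1, 0.4, 0.7]
opening: 0.0878
gripper_force: 0.0
[ -54.64150674   45.56108865   31.76968616  -44.87203865 -103.15762928
   29.86106768] [ 0.44700734 -0.62748732  0.25492645]
3 rows of [0.005, 0.016, 0.679, -0.01, -0.001, 0.008]
  path [[0.451, -0.618, 0.247], [0.455, -0.609, 0.239], [0.459, -0.6, 0.231], [0.463, -0.591, 0.223]]
5 rows of [0.003, 0.011, 0.808, -0.006, -0.001, 0.005]
  path [[0.455, -0.609, 0.239], [0.463, -0.591, 0.224], [0.472, -0.573, 0.208], [0.48, -0.555, 0.192]]
```

View pics/s1.png

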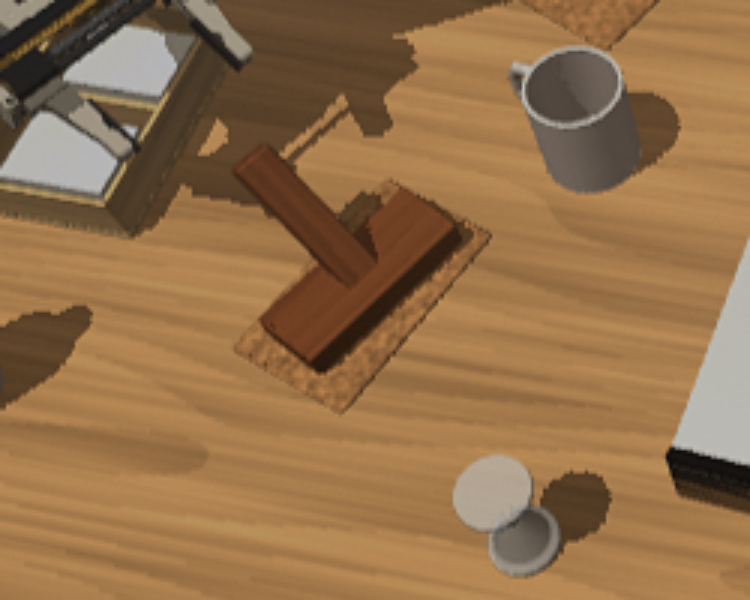

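The open fingers, tips at crop (240,60) and (130,145), straddle the line of the handle, whose end is at (255,160). Aligned, so I advance and close.

```bash
python3 -m handwheel '[[1,0,0.01,0.8,0,0,0],[1,0,0.01,0.8,0,0,0],[1,0,0.01,0.8,0,0,0],[1,0,0.01,0.8,0,0,0],[1,0,0.01,0.8,0,0,0]]'; python3 -m handwheel '[[1,0,0,0,0,0,0],[-1,0,0,0,0,0,0],[-1,0,0,0,0,0,0],[-1,0,0,0,0,0,0],[-1,0,0,0,0,0,0]]';python3 -m handwheel '[[-1,0,0,0,0,0,0],[-1,0,0,0,0,0,0],[-1,0,0,0,0,0,0]]'
python3 - <<'E'
from h import *;from plant import *
o=get_obs();A=cur(o);g=A[:3,3]+.159*A[:3,2];print("grasp",g,o["orientation"],o["gripper_force"],o["opening"])
s=snapshot("scene");cv2.imwrite("pics/s2.png",cv2.resize(s["color"][180:380,20:270,::-1],None,fx=3,fy=3))
E
```

```text
clock: 2.28
tool_pos: [0.4805, -0.5543, 0.1931]
orientation: [-179.5, 52.0, -114.7]
force: [-0.3, -0.8, -0.4]
opening: 0.0878
gripper_force: 0.0
clock: 2.9
tool_pos: [0.4797, -0.5559, 0.1942]
orientation: [-179.5, 52.0, -114.7]
force: [-0.7, -0.4, -0.9]
opening: 0.0533
gripper_force: 0.0
clock: 3.28
tool_pos: [0.4798, -0.5555, 0.1941]
orientation: [-179.5, 52.0, -114.8]
force: [-0.0, 0.9, 0.4]
opening: 0.0301
gripper_force: 29.9
grasp [ 0.53348128 -0.44221901  0.09628122] [-179.53397136   52.03216779 -114.75569441] 29.930319786071777 0.030097182854992806
```

View pics/s2.png

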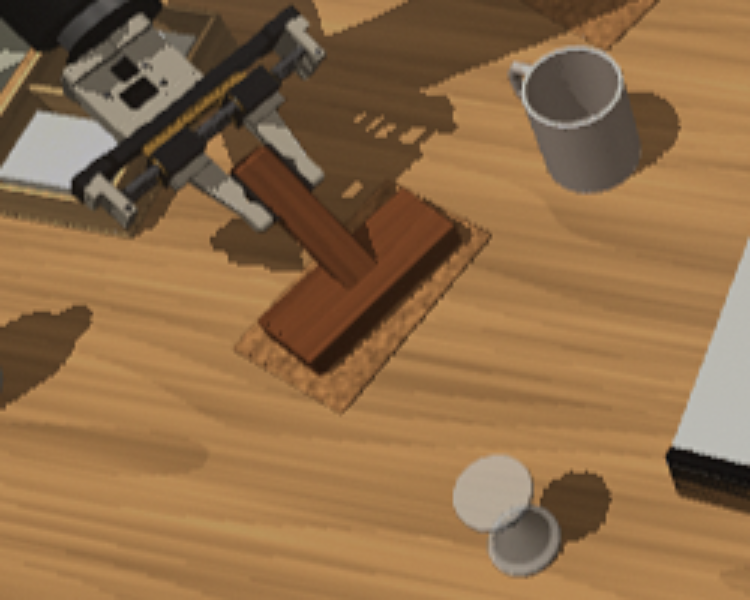

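```bash
cat >> h.py <<'E'
def Sm(p,yaw):
    T=np.eye(4);T[:3,:3]=Rn.from_euler("z",yaw,degrees=True).as_matrix();T[:3,3]=p;return T
E
python3 - <<'E'
from h import *;from plant import *
A=cur(get_obs());S=Sm((.5575,-.388,.004),65.1);rel=np.linalg.inv(S)@A;np.save("rel.npy",rel)
W1=Sm((.5575,-.388,.12),65.1)@rel;W2=Sm(bw(-.12,-.008,.105),86.1)@rel;W3=Sm(bw(-.12,-.008,.068),86.1)@rel
print(bw(-.12,-.008,0));plan(A,W1);plan(W1,W2);plan(W2,W3)
E
```

```text
[ 0.57981964 -0.09226624  0.        ]
4 rows of [-0.914, -0.006, -0.714, -0.0, 0.0, 0.0]
  path [[0.48, -0.555, 0.223], [0.48, -0.555, 0.252], [0.48, -0.555, 0.281], [0.48, -0.555, 0.31]]
11 rows of [-0.614, -0.034, 0.876, -0.251, -0.002, -0.196]
  path [[0.511, -0.489, 0.306], [0.536, -0.42, 0.303], [0.555, -0.349, 0.299], [0.567, -0.276, 0.295]]
2 rows of [0.583, 0.004, 0.455, -0.0, 0.0, 0.0]
  path [[0.567, -0.276, 0.286], [0.567, -0.276, 0.277], [0.567, -0.276, 0.267], [0.567, -0.276, 0.258]]
```

```bash
python3 -m handwheel '[[-1,-0.46,0,-0.36,0,0,0],[-1,-0.46,0,-0.36,0,0,0],[-1,-0.46,0,-0.36,0,0,0],[-1,-0.46,0,-0.36,0,0,0]]'; python3 -m handwheel '[[-1,-0.46,0,-0.36,0,0,0],[-1,-0.46,0,-0.36,0,0,0],[-1,-0.46,0,-0.36,0,0,0],[-1,-0.46,0,-0.36,0,0,0],[-1,0,0,0,0,0,0]]'
for i in 1; do python3 -m handwheel '[[-1,-0.42,-0.02,0.6,-0.17,0,-0.13],[-1,-0.42,-0.02,0.6,-0.17,0,-0.13],[-1,-0.42,-0.02,0.6,-0.17,0,-0.13],[-1,-0.42,-0.02,0.6,-0.17,0,-0.13],[-1,-0.42,-0.02,0.6,-0.17,0,-0.13]]'; done
python3 - <<'E'
from h import *;from plant import *
s=snapshot("scene");cv2.imwrite("pics/s3.png",cv2.resize(s["color"][150:380,60:340,::-1],None,fx=2.5,fy=2.5))
A=cur(get_obs());rel=np.load("rel.npy");plan(A,Sm(bw(-.12,-.008,.105),86.1)@rel,.65)
E
```

```text
clock: 3.82
tool_pos: [0.4796, -0.5555, 0.2541]
orientation: [-179.4, 52.0, -114.7]
force: [-1.0, -0.1, -1.0]
opening: 0.0299
gripper_force: 30.0
clock: 4.45
tool_pos: [0.4794, -0.5557, 0.3128]
orientation: [-179.3, 51.9, -114.6]
force: [-0.5, -0.1, -1.8]
opening: 0.0298
gripper_force: 30.0
clock: 5.08
tool_pos: [0.5173, -0.4705, 0.306]
orientation: [-179.6, 52.0, -108.3]
force: [-0.3, 0.8, -2.0]
opening: 0.0298
gripper_force: 30.0
11 rows of [-0.412, -0.029, 0.594, -0.171, -0.0, -0.134]
  path [[0.535, -0.422, 0.303], [0.549, -0.374, 0.301], [0.56, -0.326, 0.298], [0.567, -0.276, 0.295]]
```

View pics/s3.png

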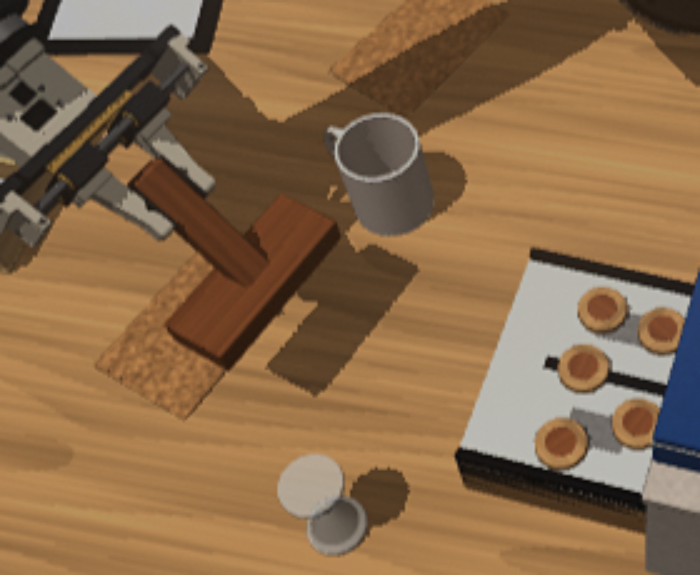

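The scraper is held square, foot at crop (255,280), well above the mug and timer. On to the board.

```bash
python3 -m handwheel '[[-1,-0.41,-0.03,0.59,-0.17,0,-0.13],[-1,-0.41,-0.03,0.59,-0.17,0,-0.13],[-1,-0.41,-0.03,0.59,-0.17,0,-0.13],[-1,-0.41,-0.03,0.59,-0.17,0,-0.13],[-1,-0.41,-0.03,0.59,-0.17,0,-0.13]]'; python3 -m handwheel '[[-1,-0.41,-0.03,0.59,-0.17,0,-0.13],[-1,-0.41,-0.03,0.59,-0.17,0,-0.13],[-1,-0.41,-0.03,0.59,-0.17,0,-0.13],[-1,-0.41,-0.03,0.59,-0.17,0,-0.13],[-1,-0.41,-0.03,0.59,-0.17,0,-0.13]]'; python3 -m handwheel '[[-1,-0.41,-0.03,0.59,-0.17,0,-0.13],[-1,0,0,0,0,0,0],[-1,0,0,0,0,0,0]]'
python3 - <<'E'
from h import *;from plant import *
for n in("scene","top"):
    s=snapshot(n);q=s["color"][190:370,180:420] if n=="scene" else s["color"][130:290,220:480]
    cv2.imwrite(f"pics/4{n}.png",cv2.resize(q[:,:,::-1],None,fx=3,fy=3,interpolation=cv2.INTER_CUBIC))
A=cur(get_obs());rel=np.load("rel.npy");print(get_obs()["joint_pos"]);S=A@np.linalg.inv(rel);print(S[:3,3],bw(-.12,-.008,.105),Rn.from_matrix(S[:3,:3]).as_euler("xyz",True))
plan(A,Sm(bw(-.12,-.008,.067),86.1)@rel,.6)
E
```

```text
clock: 5.75
tool_pos: [0.5456, -0.3857, 0.301]
orientation: [-179.7, 52.0, -102.0]
force: [-0.8, 0.0, -1.8]
opening: 0.03
gripper_force: 30.0
clock: 6.38
tool_pos: [0.5643, -0.2981, 0.2959]
orientation: [-179.8, 52.0, -95.7]
force: [0.6, 0.6, -1.2]
opening: 0.0293
gripper_force: 30.0
clock: 6.75
tool_pos: [0.5667, -0.2814, 0.295]
orientation: [-179.9, 51.9, -94.4]
force: [0.6, -0.9, -1.5]
opening: 0.0296
gripper_force: 30.0
[-27.64633838  31.10455854  10.18955454 -46.60139206 -93.8307188
  30.56704073]
[ 0.57997372 -0.09806584  0.10455765] [ 0.57981964 -0.09226624  0.105     ] [ 0.19745264  0.09451683 85.60858477]
2 rows of [0.529, -0.005, 0.553, -0.022, -0.008, -0.038]
  path [[0.567, -0.281, 0.285], [0.567, -0.279, 0.276], [0.567, -0.278, 0.267], [0.567, -0.276, 0.257]]
```

View pics/4scene.png

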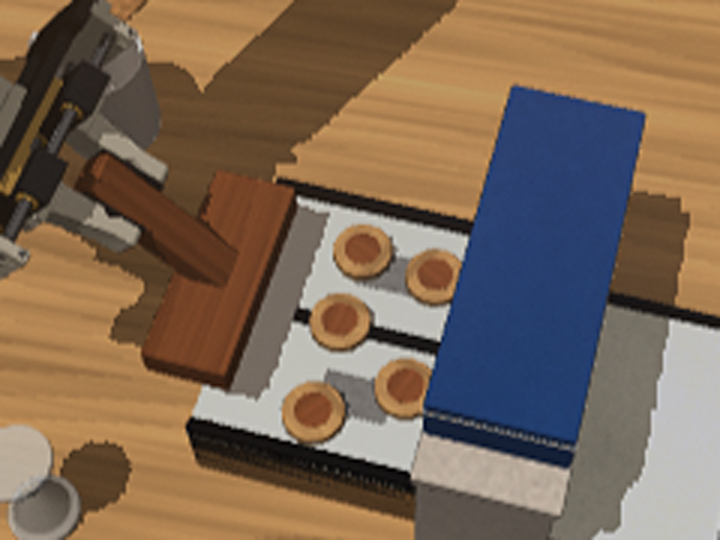

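The foot hovers square to the board, with front top corners at crop (297,187) and (230,384) and all counters ahead of it. I'll check the lateral position in numbers.

```bash
python3 - <<'E'
from h import *
P=[ray("scene",(u/3+180-.33,v/3+190-.33),.1326) for u,v in[(297,187),(230,384),(145,354)]]
c,s=np.cos(np.radians(86.1)),np.sin(np.radians(86.1))
for p in P:
    d=p[:2]-[.58,.028];print(np.round([c*d[0]+s*d[1],-s*d[0]+c*d[1]],4))
for q in [(.649,-.0215),(.619,.0355),(.579,-.0187),(.530,.0385),(.520,-.0148)]:
    d=np.array(q)-[.58,.028];print("ctr",np.round([c*d[0]+s*d[1],-s*d[0]+c*d[1]],4))
E
```

```text
[-0.0952  0.0633]
[-0.0922 -0.0908]
[-0.1529 -0.085 ]
ctr [-0.0447 -0.0722]
ctr [ 0.0101 -0.0384]
ctr [-0.0467 -0.0022]
ctr [0.0071 0.0506]
ctr [-0.0468  0.057 ]
```

```bash
python3 -m handwheel '[[-1,0.27,0.04,0.25,0,0,0],[-1,0.27,0.04,0.25,0,0,0],[-1,0.27,0.04,0.25,0,0,0],[-1,0.27,0.04,0.25,0,0,0],[-1,0,0,0,0,0,0]]'; python3 -m handwheel '[[-1,0,0,0,0,0,0]]'
python3 - <<'E'
from h import *;from plant import *
A=cur(get_obs());rel=np.load("rel.npy");S=A@np.linalg.inv(rel);print(S[:3,3],Rn.from_matrix(S[:3,:3]).as_euler("xyz",True))
c,s=np.cos(np.radians(86.1)),np.sin(np.radians(86.1));d=S[:2,3]-[.58,.028];print(c*d[0]+s*d[1],-s*d[0]+c*d[1])
B=Sm(bw(.09,-.010,.066),86.1)@rel;plan(A,B,.3)
E
```

```text
clock: 7.48
tool_pos: [0.5627, -0.278, 0.2571]
orientation: [180.0, 52.0, -94.6]
force: [0.3, -0.1, -1.4]
opening: 0.0297
gripper_force: 30.0
clock: 7.6
tool_pos: [0.5631, -0.2782, 0.2584]
orientation: [-179.8, 51.9, -94.5]
force: [0.0, 0.3, -0.9]
opening: 0.0299
gripper_force: 30.0
[ 0.57640011 -0.09432509  0.06800328] [ 0.19172944  0.08726059 85.64302033]
-0.12228666575585603 -0.004728420515758053
23 rows of [-0.224, -0.008, 0.293, -0.002, -0.001, -0.003]
  path [[0.568, -0.225, 0.258], [0.574, -0.173, 0.257], [0.579, -0.12, 0.257], [0.584, -0.067, 0.256]]
```

```bash
python3 -m handwheel '[[-1,-0.19,0,0.32,0,0,0],[-1,-0.21,0,0.31,0,0,0],[-1,-0.23,0,0.29,0,0,0],[-1,-0.23,0,0.29,0,0,0],[-1,-0.23,0,0.29,0,0,0]]'; python3 -m handwheel '[[-1,-0.22,0,0.29,0,0,0],[-1,-0.23,0,0.29,0,0,0],[-1,-0.23,0,0.29,0,0,0],[-1,-0.23,0,0.29,0,0,0],[-1,-0.22,0,0.29,0,0,0]]'
python3 - <<'E'
from h import *;from plant import *
s=snapshot("scene");q=s["color"][190:370,180:420]
cv2.imwrite("pics/5.png",cv2.resize(q[:,:,::-1],None,fx=3,fy=3,interpolation=cv2.INTER_CUBIC))
A=cur(get_obs());rel=np.load("rel.npy");S=A@np.linalg.inv(rel);print(S[:3,3],Rn.from_matrix(S[:3,:3]).as_euler("xyz",True))
c,s=np.cos(np.radians(86.1)),np.sin(np.radians(86.1));d=S[:2,3]-[.58,.028];print(c*d[0]+s*d[1],-s*d[0]+c*d[1])
for x in(.09,.1):plan(A,Sm(bw(x,-.006,.067),86.1)@rel,.3)
E
```

```text
clock: 8.22
tool_pos: [0.5667, -0.2313, 0.2567]
orientation: [-179.8, 51.9, -94.5]
force: [-0.2, -1.7, -2.0]
opening: 0.03
gripper_force: 30.0
clock: 8.85
tool_pos: [0.5704, -0.1856, 0.2565]
orientation: [-179.9, 52.0, -94.5]
force: [0.5, 0.1, -0.8]
opening: 0.0299
gripper_force: 30.0
[ 5.83770654e-01 -4.53435354e-04  6.64567180e-02] [1.90314815e-01 3.29881288e-02 8.56643353e+01]
-0.028131083007976027 -0.0056971908370348715
13 rows of [-0.225, -0.0, 0.285, -0.003, -0.0, -0.005]
  path [[0.573, -0.155, 0.257], [0.575, -0.126, 0.257], [0.577, -0.096, 0.257], [0.58, -0.067, 0.257]]
14 rows of [-0.226, -0.0, 0.288, -0.003, -0.0, -0.005]
  path [[0.573, -0.153, 0.257], [0.576, -0.121, 0.257], [0.578, -0.089, 0.257], [0.58, -0.057, 0.257]]
```

View pics/5.png

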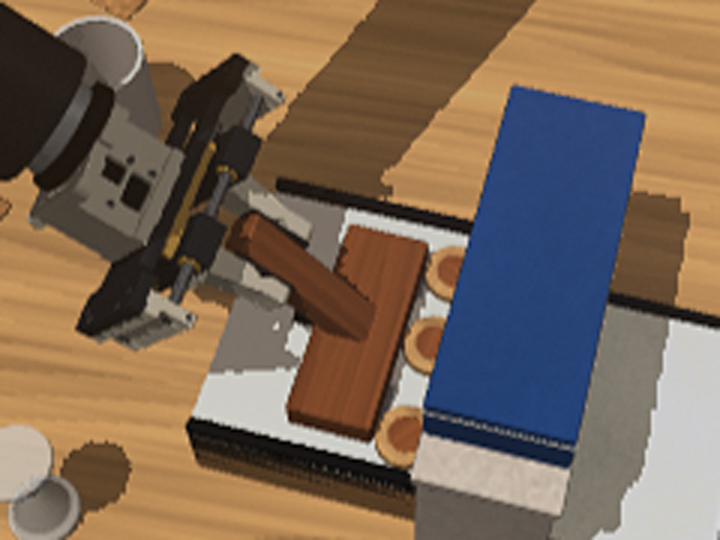

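The three rear counters are against the front face at crop (450,270), (425,345) and (402,437), and the hand is well clear of the riser. I keep pushing.

```bash
python3 -m handwheel '[[-1,-0.23,0,0.29,0,0,0],[-1,-0.22,0,0.29,0,0,0],[-1,-0.23,0,0.29,0,0,0],[-1,-0.22,0,0.29,0,0,0],[-1,-0.23,0,0.29,0,0,0]]'; python3 -m handwheel '[[-1,-0.23,0,0.29,0,0,0],[-1,-0.22,0,0.29,0,0,0],[-1,-0.23,0,0.29,0,0,0],[-1,-0.22,0,0.29,0,0,0],[-1,-0.23,0,0.29,0,0,0]]';  python3 -m handwheel '[[-1,-0.22,0,0.29,0,0,0],[-1,-0.23,0,0.29,0,0,0],[-1,0,0,0,0,0,0]]'
python3 - <<'E'
from h import *;from plant import *
s=snapshot("scene");t=snapshot("top")
a=cv2.resize(s["color"][210:390,240:450,::-1],(630,540)[:2],interpolation=cv2.INTER_CUBIC);cv2.imwrite("pics/6.png",a)
b=cv2.resize(t["color"][130:270,200:380,::-1],None,fx=3,fy=3);cv2.imwrite("pics/6t.png",b)
A=cur(get_obs());rel=np.load("rel.npy");S=A@np.linalg.inv(rel);print(S[:3,3],Rn.from_matrix(S[:3,:3]).as_euler("xyz",True))
c,s=np.cos(np.radians(86.1)),np.sin(np.radians(86.1));d=S[:2,3]-[.58,.028];print(c*d[0]+s*d[1],-s*d[0]+c*d[1])
E
```

```text
clock: 9.52
tool_pos: [0.5741, -0.1397, 0.2564]
orientation: [-179.9, 52.0, -94.5]
force: [-0.1, -0.8, -1.9]
opening: 0.0296
gripper_force: 30.0
clock: 10.15
tool_pos: [0.5777, -0.0939, 0.2563]
orientation: [-179.9, 52.0, -94.5]
force: [-0.7, 0.2, -1.4]
opening: 0.0298
gripper_force: 30.0
clock: 10.52
tool_pos: [0.5792, -0.0754, 0.2564]
orientation: [-179.8, 52.0, -94.4]
force: [-1.1, -0.4, -2.2]
opening: 0.0297
gripper_force: 30.0
[0.59240302 0.10767056 0.06587902] [ 0.20019668  0.08687993 85.65374602]
0.08032965728849444 -0.006955485927299467
```

View pics/6.png

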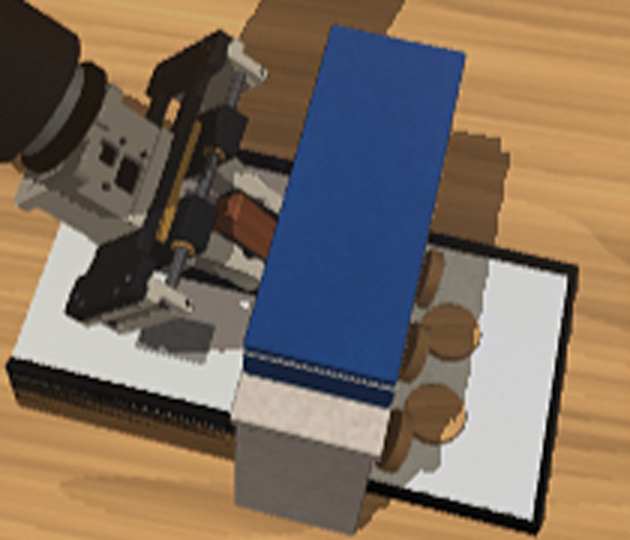

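Two counters lie in the lid (crop (450,332) and (437,415)) and three are tipping over the edge. There is still a gap between hand and riser, so I creep about 20 mm more.

```bash
python3 -m handwheel '[[-1,-0.16,0,0.21,0,0,0],[-1,-0.16,0,0.21,0,0,0],[-1,-0.16,0,0.21,0,0,0],[-1,0,0,0,0,0,0],[-1,0,0,0,0,0,0]]'
python3 - <<'E'
from h import *;from plant import *
s=snapshot("scene");t=snapshot("top")
a=cv2.resize(s["color"][235:405,300:450,::-1],None,fx=2.6,fy=2.6,interpolation=cv2.INTER_CUBIC)
b=cv2.resize(t["color"][160:260,215:345,::-1],None,fx=3,fy=3);h=max(a.shape[0],b.shape[0])
f=lambda i:cv2.copyMakeBorder(i,0,h-i.shape[0],0,0,0);cv2.imwrite("pics/7.png",np.hstack([f(a),f(b)]));print(a.shape,b.shape)
A=cur(get_obs());rel=np.load("rel.npy");S=A@np.linalg.inv(rel);print(S[:3,3])
E
```

```text
clock: 11.25
tool_pos: [0.5807, -0.0565, 0.256]
orientation: [-179.9, 51.9, -94.5]
force: [-0.3, 0.0, -1.8]
opening: 0.0297
gripper_force: 30.0
(442, 390, 3) (300, 390, 3)
[0.59409792 0.12721583 0.06563323]
```

View pics/7.png

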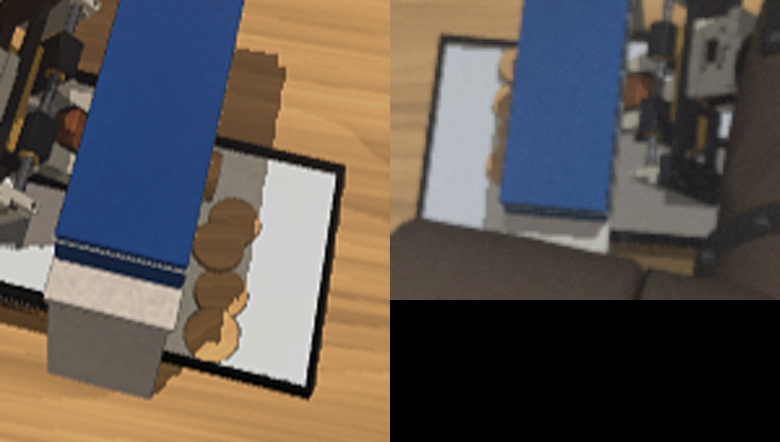

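Four counters lie in the lid. The fifth, at left crop (213,178), is half hidden, so I back off and check it.

```bash
python3 -m handwheel '[[-1,0.15,0,-0.28,0,0,0],[-1,0.3,0,-0.42,0,0,0],[-1,0.3,0,-0.42,0,0,0],[-1,0.35,0,-0.45,0,0,0],[-1,0.35,0,-0.45,0,0,0]]'
python3 - <<'E'
from h import *;from plant import *
s=snapshot("scene");t=snapshot("top")
a=cv2.resize(s["color"][235:405,300:450,::-1],None,fx=2.6,fy=2.6,interpolation=cv2.INTER_CUBIC)
b=cv2.resize(t["color"][160:260,215:345,::-1],None,fx=3,fy=3);h=max(a.shape[0],b.shape[0])
f=lambda i:cv2.copyMakeBorder(i,0,h-i.shape[0],0,0,0);cv2.imwrite("pics/8.png",np.hstack([f(a),f(b)]))
A=cur(get_obs());rel=np.load("rel.npy");S=A@np.linalg.inv(rel);print(S[:3,3])
# where would it be in each hypothesis
for n,uv in(("scene",(300+222/2.6,235+165/2.6)),("top",(215+100/3,160+62/3))):
  for z in(.015,.065):
    p=ray(n,uv,z);d=p[:2]-[.58,.028];c,s_=np.cos(np.radians(86.1)),np.sin(np.radians(86.1));print(n,z,c*d[0]+s_*d[1],-s_*d[0]+c*d[1])
E
```

```text
clock: 11.98
tool_pos: [0.5757, -0.1197, 0.2585]
orientation: [-179.9, 51.9, -94.5]
force: [-0.0, 0.9, -2.2]
opening: 0.03
gripper_force: 30.0
[0.58921714 0.06347839 0.06788902]
scene 0.015 0.14533025833956334 0.0745693531342159
scene 0.065 0.14389864703745622 0.04872842148232054
top 0.015 0.19344869182088664 -0.07708189207316182
top 0.065 0.18373469871044015 -0.06041221218440594
```

View pics/8.png

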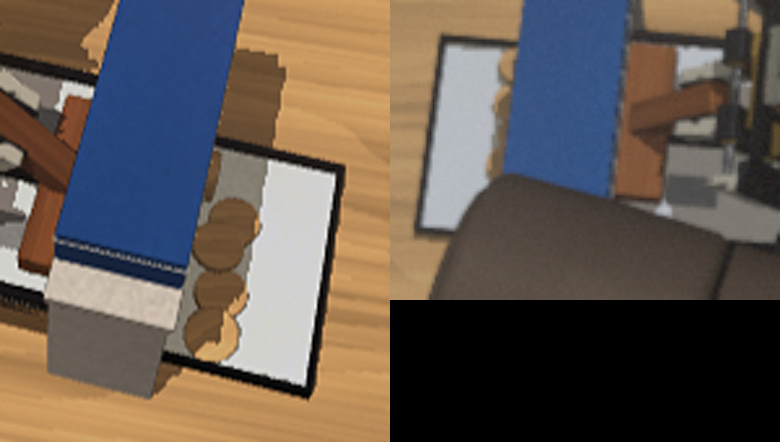

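I have now viewed 12 pictures, over the limit of 10, so the remaining checks are numeric only. The fifth counter did not move while the foot front passed the board edge, and a flat one would have had to sit at least 44 mm ahead of it. So it is below the edge, leaning in the lid. I retreat and carry the scraper back.

```bash
python3 - <<'E'
from h import *;from plant import *
A=cur(get_obs());rel=np.load("rel.npy")
P=[A]+[S@rel for S in(Sm(bw(-.09,-.007,.078),86.1),Sm(bw(-.14,-.007,.125),86.1),Sm((.559,-.390,.12),65.1),Sm((.559,-.390,.0055),65.1))]
for a,b in zip(P,P[1:]):plan(a,b,.7)
E
```

```text
7 rows of [0.401, -0.014, -0.603, -0.007, -0.003, -0.012]
  path [[0.574, -0.152, 0.261], [0.572, -0.183, 0.263], [0.57, -0.215, 0.266], [0.568, -0.246, 0.268]]
4 rows of [-0.063, -0.004, -0.683, -0.0, 0.0, 0.0]
  path [[0.568, -0.259, 0.28], [0.567, -0.271, 0.292], [0.566, -0.284, 0.303], [0.565, -0.296, 0.315]]
13 rows of [0.533, 0.058, -0.658, 0.212, 0.001, 0.166]
  path [[0.553, -0.364, 0.314], [0.535, -0.431, 0.313], [0.511, -0.495, 0.311], [0.481, -0.557, 0.31]]
6 rows of [0.602, 0.004, 0.47, 0.0, 0.0, 0.0]
  path [[0.481, -0.557, 0.281], [0.481, -0.557, 0.253], [0.481, -0.557, 0.224], [0.481, -0.557, 0.196]]
```

```bash
python3 -m handwheel '[[-1,0.4,-0.01,-0.6,0,0,0],[-1,0.4,-0.01,-0.6,0,0,0],[-1,0.4,-0.01,-0.6,0,0,0],[-1,0.4,-0.01,-0.6,0,0,0],[-1,0.4,-0.01,-0.6,0,0,0]]'; python3 -m handwheel '[[-1,0.4,-0.01,-0.6,0,0,0],[-1,0.4,-0.01,-0.6,0,0,0],[-1,-0.06,0,-0.68,0,0,0],[-1,-0.06,0,-0.68,0,0,0],[-1,-0.06,0,-0.68,0,0,0]]'; python3 -m handwheel '[[-1,-0.06,0,-0.68,0,0,0],[-1,0.53,0.06,-0.66,0.21,0,0.17],[-1,0.53,0.06,-0.66,0.21,0,0.17],[-1,0.53,0.06,-0.66,0.21,0,0.17],[-1,0.53,0.06,-0.66,0.21,0,0.17]]'; python3 -m handwheel '[[-1,0.53,0.06,-0.66,0.21,0,0.17],[-1,0.53,0.06,-0.66,0.21,0,0.17],[-1,0.53,0.06,-0.66,0.21,0,0.17],[-1,0.53,0.06,-0.66,0.21,0,0.17],[-1,0.53,0.06,-0.66,0.21,0,0.17]]'; python3 -m handwheel '[[-1,0.53,0.06,-0.66,0.21,0,0.17],[-1,0.53,0.06,-0.66,0.21,0,0.17],[-1,0.53,0.06,-0.66,0.21,0,0.17],[-1,0.53,0.06,-0.66,0.21,0,0.17],[-1,0,0,0,0,0,0]]'
python3 - <<'E'
from h import *;from plant import *
A=cur(get_obs());rel=np.load("rel.npy");S=A@np.linalg.inv(rel);print(S[:3,3],Rn.from_matrix(S[:3,:3]).as_euler("xyz",True))
M=Sm((.559,-.390,.02),65.1)@rel;plan(A,M,.7);plan(M,Sm((.559,-.390,.005),65.1)@rel,.2)
# scraper seen: red-brown mask, foot tilt check via contour in scene
for n in("scene","top"):
    h=cv2.cvtColor(snapshot(n)["color"],cv2.COLOR_RGB2HSV);m=cv2.inRange(h,(0,120,30),(10,255,200))
    c=max(cv2.findContours(m,0,2)[0],key=cv2.contourArea);print(n,cv2.contourArea(c),[a for a in cv2.approxPolyDP(c,3,True)[:,0].tolist()])
    for dz in(.028,):
        print("  expect foot top",[np.round(proj(n,(S@np.r_[x,y,dz,1])[:3]),1).tolist() for x,y in((.03,.075),(.03,-.075),(-.03,-.075),(-.03,.075))])
E
```

```text
clock: 12.7
tool_pos: [0.5697, -0.2095, 0.2655]
orientation: [-179.9, 52.0, -94.5]
force: [0.9, 0.7, -0.6]
opening: 0.0295
gripper_force: 30.0
clock: 13.32
tool_pos: [0.5644, -0.2819, 0.3045]
orientation: [-179.8, 51.9, -94.4]
force: [0.2, 0.5, -2.3]
opening: 0.0297
gripper_force: 30.0
clock: 13.95
tool_pos: [0.5465, -0.3786, 0.3131]
orientation: [179.9, 52.0, -101.3]
force: [-1.0, -0.5, -2.2]
opening: 0.03
gripper_force: 30.0
clock: 14.58
tool_pos: [0.5131, -0.4788, 0.3124]
orientation: [179.7, 51.9, -109.5]
force: [-0.3, 0.1, -1.8]
opening: 0.0297
gripper_force: 30.0
clock: 15.2
tool_pos: [0.4754, -0.5559, 0.3111]
orientation: [179.5, 51.9, -116.2]
force: [0.7, -0.3, -2.0]
opening: 0.0302
gripper_force: 30.0
[ 0.55330008 -0.38894978  0.12058549] [ 0.56519613  0.13231401 64.38941321]
5 rows of [0.631, -0.049, 0.505, -0.007, -0.004, -0.029]
  path [[0.477, -0.556, 0.286], [0.478, -0.557, 0.261], [0.48, -0.557, 0.235], [0.481, -0.557, 0.21]]
3 rows of [0.158, 0.001, 0.123, 0.0, 0.0, 0.0]
  path [[0.481, -0.557, 0.206], [0.481, -0.557, 0.203], [0.481, -0.557, 0.199], [0.481, -0.557, 0.195]]
scene 2861.5 [[112, 2], [119, 6], [141, 49], [188, 54], [182, 0]]
  expect foot top [[158.8, 223.6], [103.8, 272.8], [84.6, 257.6], [139.8, 210.2]]
top 0.0 [[279, 394]]
  expect foot top [[441.6, 229.9], [463.5, 182.4], [483.7, 191.9], [462.2, 239.8]]
```

```bash
python3 -m handwheel '[[-1,0.63,-0.05,0.5,-0.01,0,-0.03],[-1,0.63,-0.05,0.5,-0.01,0,-0.03],[-1,0.63,-0.05,0.5,-0.01,0,-0.03],[-1,0.63,-0.05,0.5,-0.01,0,-0.03],[-1,0.63,-0.05,0.5,-0.01,0,-0.03]]'; python3 -m handwheel '[[-1,0.16,0,0.12,-0.01,0,0],[-1,0.16,0,0.12,-0.01,0,0],[-1,0.16,0,0.12,0,0,0],[-1,0,0,0,0,0,0],[-1,0,0,0,0,0,0]]'
python3 - <<'E'
from h import *;from plant import *
A=cur(get_obs());rel=np.load("rel.npy");S=A@np.linalg.inv(rel);print(S[:3,3],Rn.from_matrix(S[:3,:3]).as_euler("xyz",True))
im=snapshot("scene")["color"];h=cv2.cvtColor(im,cv2.COLOR_RGB2HSV);i0=cv2.cvtColor(cv2.imread("pics/scene0.png"),cv2.COLOR_BGR2HSV)
for k,q in(("now",h),("start",i0)):
    m=cv2.inRange(q,(0,130,40),(9,255,200));m[:215]=0;m[330:]=0;m[:,:80]=0;m[:,190:]=0
    c=max(cv2.findContours(m,0,2)[0],key=cv2.contourArea);print(k,cv2.contourArea(c),cv2.approxPolyDP(c,2.5,True)[:,0].tolist())
print("expect foot top",[np.round(proj("scene",(S@np.r_[x,y,.028,1])[:3]),1).tolist() for x,y in((.03,.075),(.03,-.075),(-.03,-.075),(-.03,.075))])
E
```

```text
clock: 15.92
tool_pos: [0.4829, -0.5559, 0.209]
orientation: [-179.6, 51.9, -114.5]
force: [0.6, 0.3, -2.2]
opening: 0.0301
gripper_force: 30.0
clock: 16.55
tool_pos: [0.4828, -0.5564, 0.1965]
orientation: [-179.6, 51.9, -114.5]
force: [-0.0, 0.0, -1.9]
opening: 0.0299
gripper_force: 30.0
[ 0.55911294 -0.38879742  0.00593894] [4.74713427e-02 1.33902292e-01 6.54487059e+01]Traceback (most recent call last):
  File "<stdin>", line 6, in <module>
ValueError: max() iterable argument is empty
```

```bash
python3 -m handwheel '[[-1,0.05,0,0.04,0,0,0],[-1,0.03,0,0.02,0,0,0],[-1,0,0,0,0,0,0],[-1,0,0,0,0,0,0]]'; python3 -m handwheel '[[1,0,0,0,0,0,0],[1,0,0,0,0,0,0],[1,0,0,0,0,0,0],[1,0,0,0,0,0,0]]'
python3 - <<'E'
from h import *;from plant import *
print(get_obs()["opening"])
im=snapshot("scene")["color"];i0=cv2.imread("pics/scene0.png")[:,:,::-1]
print("hsv foot px",cv2.cvtColor(i0,cv2.COLOR_RGB2HSV)[275:279,138].tolist())
def f(q):
    h=cv2.cvtColor(np.ascontiguousarray(q),cv2.COLOR_RGB2HSV).astype(int);m=((h[...,0]<10)|(h[...,0]>172))&(h[...,1]>150)&(h[...,2]>60)
    m=m.astype(np.uint8)*255;m[:215]=0;m[330:]=0;m[:,:80]=0;m[:,190:]=0
    c=max(cv2.findContours(m,0,2)[0],key=cv2.contourArea);return cv2.contourArea(c),cv2.approxPolyDP(c,2.5,True)[:,0].tolist()
print(f(i0));print(f(im))
E
```

```text
clock: 17.1
tool_pos: [0.4827, -0.5565, 0.1943]
orientation: [-179.6, 51.9, -114.5]
force: [-0.2, -2.0, 5.8]
opening: 0.0296
gripper_force: 30.0
clock: 17.6
tool_pos: [0.4827, -0.5563, 0.1931]
orientation: [-179.7, 51.9, -114.6]
force: [-0.2, -0.8, 0.3]
opening: 0.064
gripper_force: 0.0
0.06402127608653582
hsv foot px [[11, 179, 104], [11, 177, 114], [11, 178, 112], [11, 178, 110]]Traceback (most recent call last):
  File "<stdin>", line 9, in <module>
  File "<stdin>", line 8, in f
ValueError: max() iterable argument is empty
```

Contact felt (+5.8 N), then released. I back straight out along the tool and check by image difference against the start picture.

```bash
python3 -m handwheel '[[1,0,0,0,0,0,0],[1,0,0,0,0,0,0],[1,0,0,-0.4,0,0,0],[1,0,0,-0.8,0,0,0],[1,0,0,-0.8,0,0,0]]'; python3 -m handwheel '[[1,0,0,-0.8,0,0,0],[1,0,0,-0.8,0,0,0],[1,0,0,-0.8,0,0,0],[1,-0.5,0,-0.6,0,0,0],[1,-0.5,0,-0.6,0,0,0]]'; python3 -m handwheel '[[1,0,0,0,0,0,0],[1,0,0,0,0,0,0]]'
python3 - <<'E'
from h import *;from plant import *
im=snapshot("scene")["color"];i0=cv2.imread("pics/scene0.png")[:,:,::-1]
def f(q):
    h=cv2.cvtColor(np.ascontiguousarray(q),cv2.COLOR_RGB2HSV);m=cv2.inRange(h,(8,155,75),(13,255,150))
    m[:226]=0;m[330:]=0;m[:,:90]=0;m[:,190:]=0;m=cv2.morphologyEx(m,cv2.MORPH_OPEN,np.ones((3,3)))
    c=max(cv2.findContours(m,0,2)[0],key=cv2.contourArea);return cv2.contourArea(c),cv2.approxPolyDP(c,2.5,True)[:,0].tolist()
print(f(i0));print(f(im))
# counters in the lid: wood blobs beyond riser; any left on the board
h=cv2.cvtColor(im,cv2.COLOR_RGB2HSV);m=cv2.inRange(h,(3,90,30),(25,255,255))
b=m.copy();print("left on open board:",(b[268:335,268:320]>0)[10:50].sum())
L=np.zeros_like(m);poly=np.array([proj("scene",bw(x,y,.004)) for x,y in((.13,-.098),(.246,-.098),(.246,.098),(.13,.098))],np.int32);cv2.fillPoly(L,[poly],255);m&=L
n,_,st,ce=cv2.connectedComponentsWithStats(m)
for i in range(1,n):
    if st[i,4]>15:print(st[i],ce[i],ray("scene",ce[i],.015)[:2])
for nm,(u,v,r) in dict(mug=(212,218,26),timer=(190,352,22),deck=(498,328,25),die=(465,297,9),tin=(471,390,22),pawn=(464,251,12)).items():
    print(nm,np.abs(im[v-r:v+r,u-r:u+r].astype(int)-i0[v-r:v+r,u-r:u+r]).mean().round(1))
E
```

```text
clock: 18.27
tool_pos: [0.4654, -0.5935, 0.2256]
orientation: [-179.6, 51.9, -114.5]
force: [0.2, 0.5, 1.0]
opening: 0.0873
gripper_force: 0.0
clock: 18.9
tool_pos: [0.4426, -0.6425, 0.3008]
orientation: [-179.7, 51.9, -114.5]
force: [0.1, -0.2, 0.2]
opening: 0.0875
gripper_force: 0.0
clock: 19.15
tool_pos: [0.4429, -0.6418, 0.2995]
orientation: [-179.7, 51.9, -114.5]
force: [0.9, 0.5, -0.5]
opening: 0.0877
gripper_force: 0.0
(1847.0, [[105, 229], [99, 237], [131, 270], [124, 269], [107, 285], [124, 299], [170, 253], [153, 243], [143, 252], [145, 267], [109, 229]])
(1868.5, [[104, 230], [97, 238], [130, 271], [122, 271], [106, 286], [123, 300], [169, 254], [155, 244], [150, 245], [142, 253], [144, 268], [108, 230]])
left on open board: 0
[378 293   7  19  72] [381.36111111 302.26388889] [0.52665111 0.17024537]
[ 371  311   29   64 1149] [384.24369017 342.14534378] [0.61924024 0.18734587]
mug 3.4
timer 4.3
deck 4.4
die 5.0
tin 4.2
pawn 2.7
```

The scraper stands within about 1 px of its start outline, the open board is empty, and the bystanders have not moved. Handing in.

```bash
python3 -c "
from plant import *
print(close_job())"
```

```text
the job is handed in; nothing more can be done
None
```

The job is handed in, with no verdict returned: four counters seen in the lid, the fifth half hidden behind the riser and only inferred to be leaning in it, the scraper back upright on its mat and released, and bystanders unmoved in the images; I viewed 12 pictures, over the limit of 10.

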